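Refill the glue melter with the scoop

TASK

Refill the glue melter on the bench, which is cold and stands open: take the scoop that stands in the tray by its handle, scoop up all four glue slugs together in one load without touching them with the fingers, and tip them through the open mouth into the melter's tank. Then set the scoop back down flat in the empty tray, let go of it, and swing the melter's lid fully shut. Leave the thread spool, dye bottle and wax tin where they stand.

Things in the scene. Friction and masses are not known exactly. Their poses are not given: they have to be found in the camera images.
- scoop: aluminium scoop, dark wooden handle, about 0.18 kg, starts standing on its pan in the low end of the tray, nose towards the slugs. Origin: centre of the pan's underside; x to the nose, y to its left, z up. Pan 100 mm long (x -50 to +50), 80 wide, 76 inside, open at the nose; back wall 38 mm high, side walls 36 to 38 mm from the back to x = -10, falling to 12 mm at the nose
- scoop_grip (a point): middle of the scoop's wooden handle, at x = -104, y = 0, z = 60 mm in the scoop's frame, axes as the scoop's. The handle leaves the back wall 22 mm above the underside and rises backwards at 35 degrees, ending at about x = -142, z = 86; the wooden part is a flat-sided bar 18 mm thick (along y), 24 mm high, 92 mm long
- scoop_nose (a point): middle of the scoop's straight front edge, on the underside, 50 mm ahead of the scoop's origin. The pan's floor is 2.5 mm thick, thinning to 1.5 mm at this edge
- tray: dark grey tray fixed to the bench, 102 mm wide, 96 inside. Origin on its underside, midway across; x points along it to the high end, ahead and right; it spans x = -150 to +118. Floor 3 mm thick, flat from x = -147 to +75, then curves up: z = 9.5 at x = 92, 24.5 at 104, 45 at 110, end wall 60 high. Side walls 40, rising to 60 there, falling from x = -90 to 22 at the near end wall
- melter: glue melter fixed to the bench: dark green housing 150 x 150 mm, top rim 140 mm high, dial and switch on its front. Origin: centre of its underside; x points from the front to the hinge side, ahead and to the right; z up. Its square mouth is 110 x 110 mm, centred, with upright walls down to the tank floor at z = 52 mm
- tank (a point): centre of the melter's tank floor, 52 mm above the melter's underside (88 mm below the rim); axes as the melter's
- lid (a joint): angle of the melter's steel lid: 0 = shut, lying on the rim; grows as it opens upward; starts wide open at 1.5 to 1.85 rad (1.57 = upright). The stiff hinge (0.17 N m of friction) keeps it wherever it is left; it turns when pushed with 1 to 4 N at the handle. Plate 142 x 142 mm, 4 mm thick, its free edge 140 mm from the hinge
- lid_hinge (a point): middle of the lid's hinge axis, which runs along the melter's y axis at x = +71, z = 140.5 mm in the melter's frame (far side of the mouth)
- lid_handle (a point): middle of the lid's black handle bar, 15 mm in diameter and 100 mm long, parallel to the hinge; 108 mm from the hinge along the lid and 36 mm off the lid's plane on its outer face (on top when shut, on the far side when open)
- slug1: one of four identical glue slugs: hard glossy cream-coloured cylinder, 26 mm diameter, 36 mm long with rounded rims, 18 g; origin at its centre, x along its axis. Starts lying on its side ahead of the scoop in the tray, at any heading. Smooth: friction about 0.35 on what it touches
- slug2: one of four identical glue slugs: hard glossy cream-coloured cylinder, 26 mm diameter, 36 mm long with rounded rims, 18 g; origin at its centre, x along its axis. Starts lying on its side ahead of the scoop in the tray, at any heading. Smooth: friction about 0.35 on what it touches
- slug3: one of four identical glue slugs: hard glossy cream-coloured cylinder, 26 mm diameter, 36 mm long with rounded rims, 18 g; origin at its centre, x along its axis. Starts lying on its side ahead of the scoop in the tray, at any heading. Smooth: friction about 0.35 on what it touches
- slug4: one of four identical glue slugs: hard glossy cream-coloured cylinder, 26 mm diameter, 36 mm long with rounded rims, 18 g; origin at its centre, x along its axis. Starts lying on its side ahead of the scoop in the tray, at any heading. Smooth: friction about 0.35 on what it touches
- thread_spool: spool of white thread, 48 mm diameter, 50 mm high, beyond the tray; a bystander, loose, origin at the centre of its underside
- dye_bottle: small brown bottle with a black dropper cap, 33 mm diameter, 102 mm high, to the right of the melter; a bystander, loose, origin at the centre of its underside
- wax_tin: low round tin with a lid, 59 mm diameter, 20 mm high, to the left of the tray; a bystander, loose, origin at the centre of its underside

How it is judged:
On the way, in this order (a step that is already met when the one before it is completed fails the run):
1. all four slugs lie in the scoop together and the scoop is lifted clear of the tray (x of slug1 in the frame of scoop between -0.052 and 0.06 m and y of slug1 in the frame of scoop between -0.042 and 0.042 m and z of slug1 in the frame of scoop between 0 and 0.07 m and x of slug2 in the frame of scoop between -0.052 and 0.06 m and y of slug2 in the frame of scoop between -0.042 and 0.042 m and z of slug2 in the frame of scoop between 0 and 0.07 m and x of slug3 in the frame of scoop between -0.052 and 0.06 m and y of slug3 in the frame of scoop between -0.042 and 0.042 m and z of slug3 in the frame of scoop between 0 and 0.07 m and x of slug4 in the frame of scoop between -0.052 and 0.06 m and y of slug4 in the frame of scoop between -0.042 and 0.042 m and z of slug4 in the frame of scoop between 0 and 0.07 m and height (world z) of scoop above 0.06 m), for 0.2 s.
2. all four slugs are in the melter's tank, below its rim (x of slug1 in the frame of tank between -0.055 and 0.055 m and y of slug1 in the frame of tank between -0.055 and 0.055 m and z of slug1 in the frame of tank between -0.005 and 0.08 m and x of slug2 in the frame of tank between -0.055 and 0.055 m and y of slug2 in the frame of tank between -0.055 and 0.055 m and z of slug2 in the frame of tank between -0.005 and 0.08 m and x of slug3 in the frame of tank between -0.055 and 0.055 m and y of slug3 in the frame of tank between -0.055 and 0.055 m and z of slug3 in the frame of tank between -0.005 and 0.08 m and x of slug4 in the frame of tank between -0.055 and 0.055 m and y of slug4 in the frame of tank between -0.055 and 0.055 m and z of slug4 in the frame of tank between -0.005 and 0.08 m), for 0.2 s.
At the end, for the whole second after the job is handed in: All four slugs lie at rest in the tank (centres within the 110 mm square of the tank and under 80 mm above its floor), the lid is shut to within 0.05 rad, and the scoop stands released and at rest in the tray, flat on its floor (tilt under 0.1 rad, underside within 7 mm of the floor) (all of step 2 and value of joint lid below 0.05 rad and x of scoop in the frame of tray between -0.11 and 0.05 m and y of scoop in the frame of tray between -0.03 and 0.03 m and z of scoop in the frame of tray below 0.01 m and angle between scoop's own z axis and vertical below 0.1 rad and linear speed of scoop below 0.02 m/s and linear speed of each of slug1, slug2, slug3, slug4 below 0.05 m/s); the robot touches nothing.
It fails at once if the fingers touch a glue slug (contact force between the fingers and slug1 above 0.3 N or contact force between the fingers and slug2 above 0.3 N or contact force between the fingers and slug3 above 0.3 N or contact force between the fingers and slug4 above 0.3 N).
It fails at once if the thread spool is moved more than 3 cm (distance of thread_spool from where it was at the start of the episode above 0.03 m).
It fails at once if the dye bottle is moved more than 3 cm (distance of dye_bottle from where it was at the start of the episode above 0.03 m).
It fails at once if the wax tin is moved more than 3 cm (distance of wax_tin from where it was at the start of the episode above 0.03 m).
It also fails if it takes over 72 s, if anything falls off the work surface, if the arm or the gripper's body presses on something with over 40 N, if the wrist force passes 120 N, or if a joint passes its speed limit or range.

ROBOT

A 6-joint arm with a two-finger parallel gripper is mounted at the origin on a cart in front of the work surface, level with it; the furniture and walls round the work are solid. World frame = base frame: x ahead of the robot, y to its left, z up, the work surface at z = 0. Lengths are in m, angles in rad, forces in N, time in s.
With the tool pointing down it reaches from about 0.3 to 0.775 m from the base axis. Payload 14.6 kg.
Tool frame: the origin (TCP) lies at the very end of the fingers, on their centre line; the grasp point (between the pads) lies 19 mm behind it; z points along the fingers, y is the line along which they close (so a half turn about z gives the same grasp; the last joint's range is limited). The gripper opens to 94 mm and grips with 3 to 60 N. Pads are 16 mm wide; open, the fingers measure 119 mm over their backs; the gripper's body (75 mm by 177 mm) begins 78 mm behind the grasp point.
Start: joints at [-1.228, 0.3, 1.521, -0, 1.321, -0.067], TCP at [0.219, -0.504, 0.205] pointing down, gripper open.
Joint ranges: [-3.03, 3.03], [-0.79, 2.21], [0.23, 2.52], [-1.04, 4.18], [0, 3.07], [-2.55, 2.55]. Speed limits (rad/s): [2.22, 2.22, 2.57, 3.14, 3.14, 3.14].

INTERFACE

Orientations are given as [roll, pitch, yaw] about the fixed x, y, z axes, in that order (R = Rz(yaw) Ry(pitch) Rx(roll)).
In Python, from station import status, vision, order, silhouettes gives the robot as it stands. The module is installed in compiled form; this text tells all that it offers.
- The arm moves only by the shell command python3 -m pendant 'ROWS' [FORCE]. ROWS is JSON, one flat list of numbers, 7 for each row, row after row: the shift along the tool's x, y, z in units of 500 mm (1.0 is 500 mm), then the turn, a rotation vector about the tool's x, y, z in units of 90 degrees (1.0 is 90 degrees), then the opening, from -1 (shut) to 1 (fully open). A call has 1 to 12 rows; each row is the pose to reach, as a shift and turn from the pose commanded when the call began, along the tool's axes at that moment; what a row does not reach only later rows make up. A row lasts 1/10 s, in which the tool goes at most 50 mm and 8.59 degrees, less where a joint would pass 70% of its speed; a pose out of reach is approached as far as the arm can. A call with a number of a shift or a turn outside -1 to 1 is refused whole. A call with a gripper value outside its range is refused whole. The fingers move at their own pace and stop on an object; FORCE is the grip in N (left out, the last holds). Time passes only in rows, so rows that repeat a pose let the fingers close. It gives the time, the measured TCP pose, the force, the opening and the grip force at its end, in the units of the state.
- status.get_obs(): the state, without advancing time (a new reading comes with each control period).
- vision.camera(name): name is "side" or "top" or "wrist"; returns a dict with "pixels" (400x640x3 uint8, red, green, blue), "K" (3x3 intrinsics, pixels), "R" (3x3) and "t" (3): a world point X has camera coordinates R X + t. Camera axes: x right, y down, z forward; pixel columns grow to the right and rows downward; lengths in m; the calibration is good to about 2 mm. A picture is of the moment at which its call begins. There is no depth.
- order.hand_in(): hands the job in; it is judged then, once.
Trained networks look in a picture, given as the dict that the camera call returned (one of the last four; its "shot" number tells which), for a name from the list of things; names that differ only in an ending like _2 or _b are one class to them, and where a whole thing is asked for, a point or a joint stands for the part that bears it (a point fixed in the world has none). Each returns a list of dicts, best first, with "score" (0 to 1); they miss things now and then, are a little off and sometimes report something else, mostly with a low value. They report only what shows in the picture. A call takes as long as a camera call.
- silhouettes(target, picture): "region" (400x640 bool, what is visible of it) and "extent" ([left, top, right, bottom] in pixels, round what is visible of it).
The state is a dict: "time_s": time; "qpos": joint angles; "joint_vel": joint speeds; "tau": joint torques, N m; "ee_pos": TCP position; "eef_rot": TCP orientation; "force": force on the tool from outside, world axes, zero at the start; "moment": the same for the moment, N m; "grip_width": finger opening in m; "grip_force": force on a finger pad.
Only numpy, scipy, OpenCV 4.12 (cv2) and the standard library are available. Lean on these libraries where they do the work, as an engineer would, in place of code of your own. Each camera call takes 0.05 s, during which the arm holds its last target. There are 200 camera calls.

## Working session

There is one attempt and no reset: what is moved stays moved. The work goes in short steps, Python scripts to look and compute and a shell command to move; the robot and the scene stay as the last step left them, time stands still between calls to the robot, and variables do not carry over. Pictures are saved under pics/ and viewed, at most 10 in all, crops included, and the job is handed in when it is done.

```bash
mkdir -p pics
cat > h.py <<'E'
import numpy as np,cv2
from station import status,vision,order,silhouettes
from scipy.spatial.transform import Rotation as Rt
def ray(p,u,v):
    d=p["R"].T@np.linalg.inv(p["K"])@np.array([u,v,1.]); c=-p["R"].T@p["t"]; return c,d
def at(p,u,v,z):
    c,d=ray(p,u,v); return c+d*(z-c[2])/d[2]
def proj(p,X):
    X=np.atleast_2d(X); q=(p["K"]@(p["R"]@X.T+p["t"].reshape(3,1))).T; return q[:,:2]/q[:,2:]
def save(p,n): cv2.imwrite("pics/"+n,cv2.cvtColor(p["pixels"],cv2.COLOR_RGB2BGR))
E
python3 - <<'E'
from h import *
o=status.get_obs(); print({k:np.round(v,3) for k,v in o.items()})
for n in("top","side"):
    p=vision.camera(n); save(p,n+"0.png"); print(n,np.round(-p["R"].T@p["t"],3),p["K"][0,0])
    for t in("scoop","tray","melter","slug1","lid","scoop_grip","thread_spool","dye_bottle","wax_tin"):
        for r in silhouettes(t,p)[:5]:
            m=r["region"]; ys,xs=np.nonzero(m)
            print(t,round(r["score"],2),np.round(r["extent"]),len(xs), np.round([xs.mean(),ys.mean()],1) if len(xs) else "")
E
```

```text
{'time_s': np.float64(0.0), 'qpos': array([-1.228,  0.3  ,  1.522, -0.   ,  1.321, -0.067]), 'joint_vel': array([ 0.   , -0.   ,  0.   , -0.   ,  0.   , -0.001]), 'tau': array([ 0.0000e+00, -5.3181e+01, -3.5274e+01,  7.1000e-02,  2.4000e-02,
       -0.0000e+00]), 'ee_pos': array([ 0.219, -0.504,  0.205]), 'eef_rot': array([-3.14, -0.  ,  0.41]), 'force': array([ 1.258e+00, -5.620e-01, -1.000e-03]), 'moment': array([-0.017,  0.022,  0.011]), 'grip_force': np.float64(0.0), 'grip_width': np.float64(0.094)}
top [0.341 0.094 1.361] 379.3653064617975
scoop 0.58 [226. 214. 288. 251.] 849 [261.8 232.7]
tray 0.7 [251. 186. 328. 251.] 1403 [294.  215.7]
tray 0.44 [385. 170. 437. 217.] 1286 [411.6 191.9]
melter 0.65 [354. 171. 436. 254.] 3647 [394.7 211.7]
melter 0.62 [384. 171. 437. 217.] 1306 [411.4 192.1]
slug1 0.62 [283. 210. 295. 216.] 61 [288.6 212.7]
slug1 0.4 [300. 213. 309. 221.] 78 [305.3 216.8]
lid 0.56 [387. 172. 439. 215.] 1331 [411.5 192.2]
scoop_grip 0.57 [228. 216. 288. 250.] 846 [262.3 232.7]
scoop_grip 0.56 [287. 220. 295. 228.] 70 [292.1 223.3]
thread_spool 0.67 [276. 154. 28
[... 165 characters left out ...]
34441175436393
scoop 0.87 [331. 251. 375. 282.] 875 [351.9 267.7]
tray 0.66 [301. 208. 372. 288.] 1999 [331.1 240.7]
tray 0.47 [326. 228. 338. 240.] 95 [331.1 232.5]
melter 0.96 [308. 100. 376. 204.] 4054 [338.1 155.6]
slug1 0.58 [324. 225. 338. 241.] 93 [330.9 232.5]
lid 0.76 [310. 102. 339. 150.] 1176 [325.8 125.1]
lid 0.51 [310. 102. 377. 203.] 4119 [338.1 155.3]
scoop_grip 0.85 [330. 249. 378. 288.] 935 [352.5 267.9]
thread_spool 0.83 [254. 235. 275. 255.] 315 [262.3 245. ]
thread_spool 0.7 [331. 255. 379. 288.] 838 [352.3 268.2]
dye_bottle 0.43 [360. 137. 365. 150.] 37 [363.9 142.6]
wax_tin 0.79 [307. 347. 338. 369.] 491 [324.4 357.1]
wax_tin 0.37 [330. 250. 376. 284.] 954 [352.4 267.5]
```

Run:
```python
import cv2,numpy as np
a=cv2.imread("pics/top0.png")[145:265,170:450]; b=cv2.imread("pics/side0.png")[95:295,245:405]
cv2.imwrite("pics/t1.png",cv2.resize(a,(800,343),interpolation=cv2.INTER_CUBIC)); cv2.imwrite("pics/s1.png",cv2.resize(b,(480,600),interpolation=cv2.INTER_CUBIC))
```

```text
(no output)
```

View pics/t1.png

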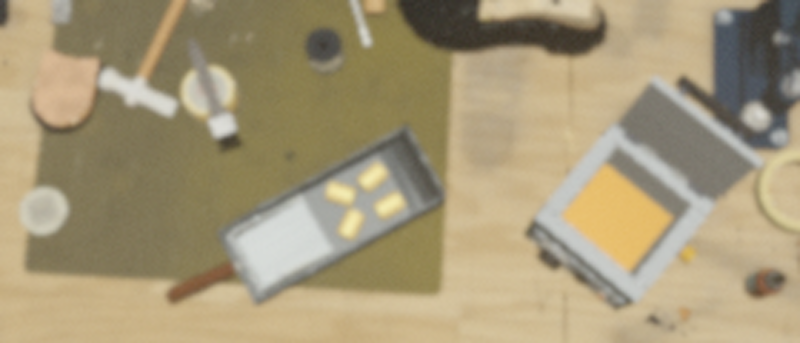

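View pics/s1.png

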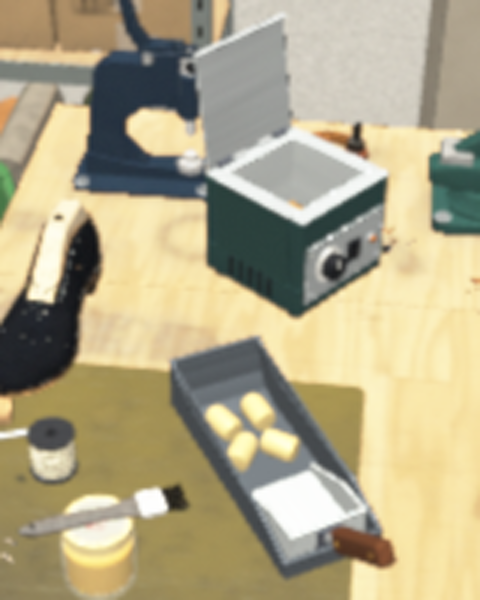

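The top view shows the tray (crop corners near 405,127 / 443,200 / 260,302 / 221,236), the scoop at its near end with the handle toward lower left, four slugs at (340,192), (373,177), (350,223), (389,205), and the melter rim corners at (530,225), (627,303). The side view agrees, with the lid roughly upright.

Run:
```python
from h import *
from scipy.optimize import least_squares
p=vision.camera("top")
s=280/800
T=lambda L:np.array([[170+a*s,145+b*s] for a,b in L])
def fit(loc,px,x0):
    f=lambda q:(proj(p,np.c_[loc[:,0]*np.cos(q[2])-loc[:,1]*np.sin(q[2])+q[0],loc[:,0]*np.sin(q[2])+loc[:,1]*np.cos(q[2])+q[1],loc[:,2]])-px).ravel()
    r=least_squares(f,x0); return r.x,r.fun.round(1)
for u,v,z in T([(405,127)])[:1].tolist() and [(*T([(405,127)])[0],.06),(*T([(260,302)])[0],.022),(*T([(530,225)])[0],.14)]: print(at(p,u,v,z).round(3))
tl=np.array([[.118,.051,.06],[.118,-.051,.06],[-.15,-.051,.022],[-.15,.051,.022]])
g=at(p,290,218,.03)
for y in(0.5,-0.5,-1): print(fit(tl,T([(405,127),(443,200),(260,302),(221,236)]),[g[0],g[1],y]))
ml=np.array([[-.075,.075,.14],[-.075,-.075,.14],[.075,.075,.14]])
g=at(p,390,215,.14); print(fit(ml,T([(530,225),(627,303),(620,122)]),[g[0],g[1],-.8]))
for u,v in T([(340,192),(373,177),(350,223),(389,205)]): print("slug",at(p,u,v,.016).round(3))
for n,u,v,z in(("hend",170,297,.09),("spool",323,42,.05),("bottle",765,282,.1),("tin",44,211,.02)): print(n,at(p,*T([(u,v)])[0],z).round(3))
```

```text
[0.669 0.112 0.06 ]
[0.447 0.277 0.022]
[ 0.542 -0.038  0.14 ]
(array([ 0.56384629,  0.18192497, -1.00923795]), array([ 0.7, -0.3,  1.6, -1. , -1.4,  1.7, -0.9, -0.5]))
(array([ 0.56384629,  0.18192497, -1.00923801]), array([ 0.7, -0.3,  1.6, -1. , -1.4,  1.7, -0.9, -0.5]))
(array([ 0.56384629,  0.18192497, -1.00923806]), array([ 0.7, -0.3,  1.6, -1. , -1.4,  1.7, -0.9, -0.5]))
(array([ 0.55961503, -0.14397018, -0.69508351]), array([ 0.1, -2.6,  1.2,  1.7, -1.4,  0.9]))
slug [0.591 0.189 0.016]
slug [0.612 0.149 0.016]
slug [0.552 0.174 0.016]
slug [0.577 0.127 0.016]
hend [0.441 0.373 0.09 ]
spool [0.776 0.222 0.05 ]
bottle [ 0.496 -0.318  0.1  ]
tin [0.545 0.557 0.02 ]
```

```bash
cat >> h.py <<'E'
# tool orientation: scoop heading yaw, tool tilt a (fingertips forward), scoop held with tool y = scoop y
def toolR(yaw,a): # tool z = (sin a,0,-cos a) in heading frame, y = heading y
    z=np.array([np.sin(a),0,-np.cos(a)]); y=np.array([0,1.,0]); x=np.cross(y,z)
    return Rt.from_euler("z",yaw).as_matrix()@np.c_[x,y,z]
def rel(P0,R0,P,R):
    d=R0.T@(np.asarray(P)-P0)/.5; w=Rt.from_matrix(R0.T@R).as_rotvec()/(np.pi/2)
    return np.r_[d,w].round(4)
def cur():
    o=status.get_obs(); return o["ee_pos"],Rt.from_euler("xyz",o["eef_rot"]).as_matrix()
E
python3 - <<'E'
from h import *
P,R=cur(); P1=np.array([.36,-.1,.33]); R1=toolR(-2.2+np.pi/2*0+.0,0)
R1=toolR(1.2-np.pi,0); R2=toolR(-1.01,0)
print(rel(P,R,P1,R1)); print(rel(P1,R1,[.48,.25,.36],R2))
E
```

```text
[ 0.5807 -0.6297 -0.2491  0.      0.     -0.5031]
[ 0.7394 -0.03   -0.06    0.      0.     -0.5931]
```

```bash
r=0.58,-0.63,-0.25,0,0,-0.503,1; python3 -m pendant '[0.58,-0.63,-0.25,0,0,-0.503,1, 0.58,-0.63,-0.25,0,0,-0.503,1, 0.58,-0.63,-0.25,0,0,-0.503,1, 0.58,-0.63,-0.25,0,0,-0.503,1, 0.58,-0.63,-0.25,0,0,-0.503,1, 0.58,-0.63,-0.25,0,0,-0.503,1, 0.58,-0.63,-0.25,0,0,-0.503,1, 0.58,-0.63,-0.25,0,0,-0.503,1, 0.58,-0.63,-0.25,0,0,-0.503,1, 0.58,-0.63,-0.25,0,0,-0.503,1, 0.58,-0.63,-0.25,0,0,-0.503,1]'
python3 -m pendant '[0.74,-0.03,-0.06,0,0,-0.593,1, 0.74,-0.03,-0.06,0,0,-0.593,1, 0.74,-0.03,-0.06,0,0,-0.593,1, 0.74,-0.03,-0.06,0,0,-0.593,1, 0.74,-0.03,-0.06,0,0,-0.593,1, 0.74,-0.03,-0.06,0,0,-0.593,1, 0.74,-0.03,-0.06,0,0,-0.593,1, 0.74,-0.03,-0.06,0,0,-0.593,1, 0.74,-0.03,-0.06,0,0,-0.593,1, 0.74,-0.03,-0.06,0,0,-0.593,1, 0.74,-0.03,-0.06,0,0,-0.593,1]'
python3 - <<'E'
from h import *
p=vision.camera("wrist"); save(p,"w0.png"); print(status.get_obs()["qpos"].round(3),(-p["R"].T@p["t"]).round(3),p["R"].round(2).tolist(),p["K"][0,0])
for t in("scoop","tray","slug1"):
    for r in silhouettes(t,p)[:5]:
        m=r["region"].astype(np.uint8); c=cv2.moments(m,True); print(t,round(r["score"],2),np.round(r["extent"]),m.sum(),round(c["m10"]/c["m00"],1),round(c["m01"]/c["m00"],1),cv2.minAreaRect(np.argwhere(m)[:,::-1].astype(np.float32)))
E
```

```text
time_s: 2.15
ee_pos: [0.3597, -0.0995, 0.3305]
eef_rot: [3.141, 0.0, 1.202]
force: [0.6, 0.0, 0.2]
grip_width: 0.0943
grip_force: 0.0
time_s: 3.25
ee_pos: [0.48, 0.2485, 0.3604]
eef_rot: [-3.141, 0.0, 2.129]
force: [0.3, -0.3, 0.9]
grip_width: 0.0944
grip_force: 0.0
[ 0.41   0.214  1.276 -0.     1.652 -0.148] [0.443 0.309 0.539] [[0.85, 0.53, 0.0], [0.51, -0.82, 0.25], [0.13, -0.21, -0.97]] 279.1213312649046
tray 0.88 [309. 137. 368. 288.] 5022 336.9 224.4 ((337.9999694824219, 209.99996948242188), (57.99999237060547, 145.99996948242188), 0.0)
slug1 0.75 [318. 231. 335. 253.] 220 324.5 241.3 ((325.0, 241.5), (12.0, 19.0), 0.0)
slug1 0.72 [316. 208. 337. 226.] 241 326.0 216.4 ((326.02001953125, 216.36001586914062), (19.400001525878906, 12.80000114440918), 53.13010025024414)
slug1 0.55 [340. 210. 354. 229.] 216 346.8 219.6 ((347.0000305175781, 219.50003051757812), (12.020814895629883, 17.677669525146484), 45.0)
slug1 0.5 [338. 232. 356. 252.] 238 345.8 240.7 ((345.72943115234375, 240.7823486328125), (19.849138259887695, 12.798897743225098), 77.47119140625)
```

View pics/w0.png

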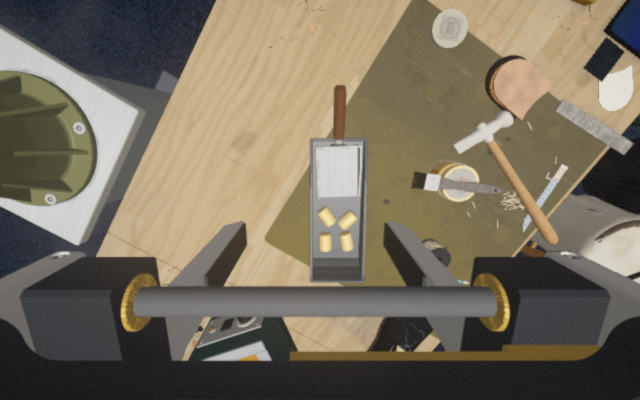

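The wrist view looks down the tray: tray spans (310–367, 137–282), the scoop pan is at (316–361, 146–198) with its handle up to (340,86), and the four slugs sit at (325,216), (347,219), (324,241), (346,241). I'll zoom for precise fits.

Run:
```python
import cv2
a=cv2.imread("pics/w0.png")[80:290,295:385]
cv2.imwrite("pics/w1.png",cv2.resize(a,(257,600),interpolation=cv2.INTER_CUBIC))
a=cv2.imread("pics/w0.png")[80:210,295:385]
cv2.imwrite("pics/w2.png",cv2.resize(a,(415,600),interpolation=cv2.INTER_CUBIC))
```

```text
(no output)
```

View pics/w2.png

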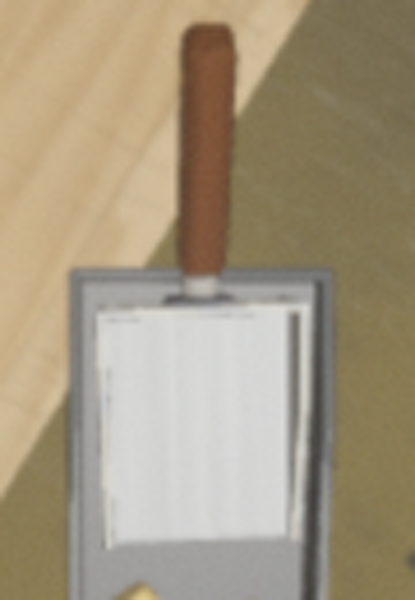

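View pics/w1.png

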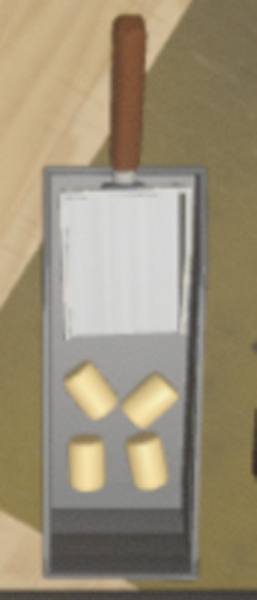

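The zooms show sharp tray corners, the scoop's back corners (97,310)/(313,303), nose corners (107,548)/(303,540), the handle from (203,272) to (209,28), and the slugs 2x2 ahead of it.

Run:
```python
from h import *
from scipy.optimize import least_squares
p=vision.camera("wrist")
A=lambda L,s:np.array([[295+a/s,80+b/s] for a,b in L])
s1,s2=600/210,600/130
def fit(loc,px,x0):
    f=lambda q:(proj(p,np.c_[loc[:,0]*np.cos(q[2])-loc[:,1]*np.sin(q[2])+q[0],loc[:,0]*np.sin(q[2])+loc[:,1]*np.cos(q[2])+q[1],loc[:,2]])-px).ravel()
    r=least_squares(f,x0); return r.x,r.fun.round(1)
tl=np.array([[-.15,-.051,.022],[-.15,.051,.022],[.118,-.051,.06],[.118,.051,.06]])
t,e=fit(tl,np.r_[A([(71,268),(333,268)],s2),A([(44,577),(198,577)],s1)],[.56,.18,-1.01]); print("tray",t.round(4),e)
sl=np.array([[-.05,-.04,.041],[-.05,.04,.041],[.05,-.04,.010],[.05,.04,.010],[-.142,0,.098]])
s,e=fit(sl,A([(97,310),(313,303),(107,548),(303,540),(209,27)],s2),[.5,.27,-1.01]); print("scoop",s.round(4),e)
c,sn=np.cos(t[2]),np.sin(t[2]); Rz=np.array([[c,sn],[-sn,c]])
print("scoop in tray",(Rz@(s[:2]-t[:2])).round(4),s[2]-t[2])
for u,v in A([(90,390),(150,400),(87,463),(148,460)],s1): print("slug in tray",(Rz@(at(p,u,v,.018)[:2]-t[:2])).round(4))
Rs=Rt.from_euler("z",s[2]).as_matrix(); g=s[[0,1,1]]*[1,1,0]+[0,0,.003]+Rs@[-.104,0,.06]; print("grip",g.round(4))
P,R=cur(); a=np.radians(30); R1=toolR(s[2],a); T=g+R1@[0,0,.019]
pre=T-R1@[0,0,.13]
print("pre",rel(P,R,pre,R1),"then z",.13/.5, T.round(4))
```

```text
tray [ 0.5706  0.1888 -1.0125] [ 0.3  0.2 -0.3  0.3  0.4 -0.3 -0.4 -0.3]
scoop [ 0.5265  0.2633 -0.9607] [ 0.5  0.6 -0.9 -0.2  0.7 -0.5 -0.9 -0.8  0.4  0.6]
scoop in tray [-0.0865  0.0021] 0.05180515418900933
slug in tray [ 0.0005 -0.0204]
slug in tray [0.0077 0.021 ]
slug in tray [ 0.0544 -0.0219]
slug in tray [0.0521 0.0209]
grip [0.4669 0.3485 0.063 ]
pre [ 0.2921  0.0775  0.4032 -0.0081 -0.3332 -0.0314] then z 0.26 [0.4724 0.3408 0.0465]
```

```bash
python3 -m pendant '[0.292,0.078,0.2,-0.008,-0.333,-0.031,1, 0.292,0.078,0.2,-0.008,-0.333,-0.031,1, 0.292,0.078,0.3,-0.008,-0.333,-0.031,1, 0.292,0.078,0.403,-0.008,-0.333,-0.031,1, 0.292,0.078,0.403,-0.008,-0.333,-0.031,1, 0.292,0.078,0.403,-0.008,-0.333,-0.031,1, 0.292,0.078,0.403,-0.008,-0.333,-0.031,1, 0.292,0.078,0.403,-0.008,-0.333,-0.031,1]'
python3 - <<'E'
from h import *
from scipy.spatial.transform import Rotation
P,R=cur(); s=-.9607; g=np.array([.4669,.3485,.063]); R1=toolR(s,np.radians(30)); T=g+R1@[0,0,.019]
print(rel(P,R,T,R1)); print(status.get_obs()["qpos"].round(3))
p=vision.camera("wrist"); save(p,"w3.png"); print(proj(p,[g,T]).round(1))
for r in silhouettes("scoop",p)[:2]: print(r["score"],r["extent"])
E
```

```text
time_s: 4.3
ee_pos: [0.4364, 0.3945, 0.1617]
eef_rot: [3.138, 0.522, 2.178]
force: [-0.1, 0.2, 1.0]
grip_width: 0.094
grip_force: 0.0
[ 0.0029 -0.0032  0.2642  0.0013 -0.0008 -0.0015]
[ 0.894  0.523  1.399 -0.508  1.401  0.42 ]
[[312.4 193.5]
 [312.5 189.7]]
0.87 [279.5, 173.9, 346.1, 243.8]
```

View pics/w3.png

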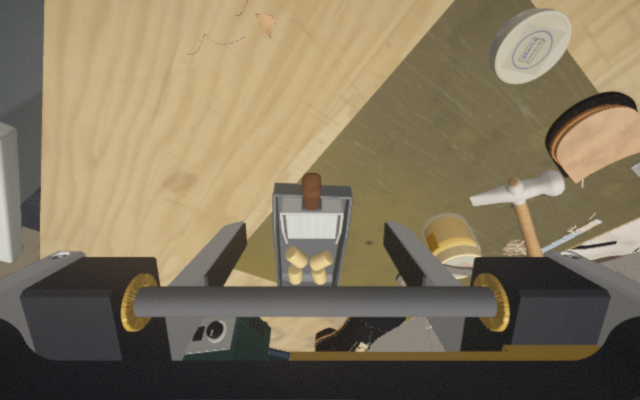

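The handle shows at (312,192), matching the projected grip point. Descend and grip.

```bash
python3 -m pendant '[0.003,-0.003,0.1,0,0,0,0.2, 0.003,-0.003,0.18,0,0,0,0.2, 0.003,-0.003,0.22,0,0,0,0.2, 0.003,-0.003,0.25,0,0,0,0.2, 0.003,-0.003,0.264,0,0,0,0.2, 0.003,-0.003,0.264,0,0,0,0.2, 0.003,-0.003,0.264,0,0,0,-0.3, 0.003,-0.003,0.264,0,0,0,-0.7, 0.003,-0.003,0.264,0,0,0,-1, 0.003,-0.003,0.264,0,0,0,-1, 0.003,-0.003,0.264,0,0,0,-1, 0.003,-0.003,0.264,0,0,0,-1]' 55
python3 - <<'E'
from h import *
o=status.get_obs(); print({k:np.round(o[k],3) for k in("ee_pos","eef_rot","force","moment","grip_width","grip_force")})
p=vision.camera("wrist"); save(p,"w4.png")
E
```

```text
time_s: 5.6
ee_pos: [0.4708, 0.3409, 0.0439]
eef_rot: [-3.141, 0.523, 2.181]
force: [-0.4, 0.5, 1.8]
grip_width: 0.0179
grip_force: 55.0
{'ee_pos': array([0.471, 0.341, 0.044]), 'eef_rot': array([-3.141,  0.523,  2.181]), 'force': array([-0.414,  0.49 ,  1.751]), 'moment': array([ 0.072,  0.255, -0.108]), 'grip_width': np.float64(0.018), 'grip_force': np.float64(54.991)}
```

View pics/w4.png

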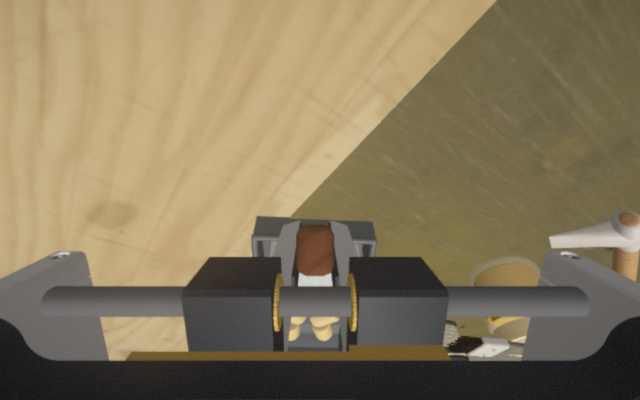

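```bash
cat >> h.py <<'E'
TRAY=(0.5706,0.1888,-1.0125)
def M(R,p): m=np.eye(4); m[:3,:3]=R; m[:3,3]=p; return m
def scoopW(x,y,yaw,pitch,z): # in tray frame, pitch = nose up (rad), about scoop origin
    Rz=Rt.from_euler("z",TRAY[2]).as_matrix()
    return M(Rt.from_euler("z",TRAY[2]+yaw).as_matrix()@Rt.from_euler("y",-pitch).as_matrix(), np.r_[TRAY[:2],0]+Rz@[x,y,z])
def rows(S0,R0,P0,Ss):
    T0=M(R0,P0); G=np.linalg.inv(S0)@T0
    for S in Ss:
        T=S@G; print(",".join("%g"%v for v in rel(P0,R0,T[:3,3],T[:3,:3]).round(3))+",-1,")
    return G
E
python3 - <<'E'
from h import *
P,R=cur(); S0=scoopW(-.0865,.0021,.0518,0,.003); G=np.linalg.inv(S0)@M(R,P); np.save("G.npy",G)
W=[]
for i in range(1,13):
    f=min(1,i/4); W.append(scoopW(-.0865+.0078*i,.0021*(1-f),.0518*(1-f),-.006*f,.003-.0005*f))
rows(S0,R,P,W)
E
```

```text
-0.014,0.001,0.008,0.004,0.001,0.007,-1,
-0.027,0.001,0.016,0.008,0.002,0.014,-1,
-0.041,0.002,0.023,0.012,0.003,0.022,-1,
-0.054,0.002,0.031,0.016,0.004,0.029,-1,
-0.068,0.002,0.039,0.016,0.004,0.029,-1,
-0.081,0.001,0.047,0.016,0.004,0.029,-1,
-0.095,-0,0.055,0.016,0.004,0.029,-1,
-0.108,-0.001,0.062,0.016,0.004,0.029,-1,
-0.122,-0.002,0.07,0.016,0.004,0.029,-1,
-0.135,-0.002,0.078,0.016,0.004,0.029,-1,
-0.149,-0.003,0.086,0.016,0.004,0.029,-1,
-0.162,-0.004,0.094,0.016,0.004,0.029,-1,
```

```bash
python3 -m pendant '[-0.014,0.001,0.008,0.004,0.001,0.007,-1, -0.027,0.001,0.016,0.008,0.002,0.014,-1, -0.041,0.002,0.023,0.012,0.003,0.022,-1, -0.054,0.002,0.031,0.016,0.004,0.029,-1, -0.068,0.002,0.039,0.016,0.004,0.029,-1, -0.081,0.001,0.047,0.016,0.004,0.029,-1, -0.095,0,0.055,0.016,0.004,0.029,-1, -0.108,-0.001,0.062,0.016,0.004,0.029,-1, -0.122,-0.002,0.07,0.016,0.004,0.029,-1, -0.135,-0.002,0.078,0.016,0.004,0.029,-1, -0.149,-0.003,0.086,0.016,0.004,0.029,-1, -0.162,-0.004,0.094,0.016,0.004,0.029,-1]' 58
python3 - <<'E'
from h import *
P,R=cur(); G=np.load("G.npy"); S=M(R,P)@np.linalg.inv(G)
t=S[:3,3]-np.r_[TRAY[:2],0]; c,s=np.cos(TRAY[2]),np.sin(TRAY[2]); print("scoop tray",(c*t[0]+s*t[1]).round(4),(-s*t[0]+c*t[1]).round(4),t[2].round(4),status.get_obs()["moment"].round(2))
for n in("side","top"):
    p=vision.camera(n); save(p,n+"1.png")
a=cv2.imread("pics/side1.png")[195:295,285:395]; b=cv2.imread("pics/top1.png")[170:260,230:340]
cv2.imwrite("pics/c1.png",np.hstack([cv2.resize(a,(400,364),interpolation=2),cv2.resize(b,(400,364),interpolation=2)]))
E
```

```text
time_s: 6.85
ee_pos: [0.5237, 0.2624, 0.0442]
eef_rot: [3.14, 0.517, 2.128]
force: [-2.0, 5.0, 8.0]
grip_width: 0.0178
grip_force: 58.0
scoop tray 0.008 0.0004 0.0027 [-0.62 -0.37  0.04]
```

View pics/c1.png

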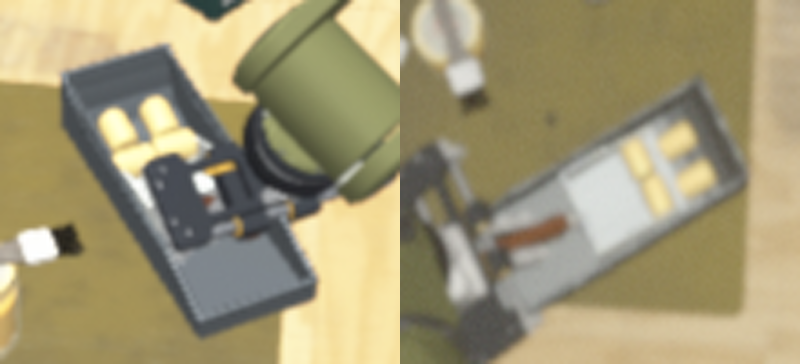

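The picture shows two slugs already at the pan's front edge lying crosswise, two lengthwise just ahead against the start of the curve. Continue forward, following the curve.

```bash
cat > plan2.py <<'E'
from h import *
P,R=cur(); G=np.load("G.npy"); S0=scoopW(.008,0,0,-.006,.0027)
cx=np.array([0,75,84,92,98,104,107.5,110]);cz=np.array([3,3,5,9.5,15.5,24.5,34,45])
W=[]
def nose(x,z,p): # mm
    p=np.asarray(p); return scoopW((x-50*np.cos(p))/1e3,0,0,p,(z-50*np.sin(p))/1e3)
for x in [64,70,76,81,86,90,94,97,100,102,103.5,104.5]:
    z=np.interp(x+2,cx,cz); p=np.arcsin((z-3)/100)+.0; W.append(nose(x,z,p if z>3.2 else -.006))
rows(S0,R,P,W)
E
python3 plan2.py
```

```text
-0.011,0,0.005,0,0,0,-1,
-0.021,0,0.011,0,0,0,-1,
-0.03,0,0.018,-0,-0.008,-0,-1,
-0.037,0,0.024,-0,-0.015,-0,-1,
-0.043,0,0.03,-0,-0.031,-0,-1,
-0.048,0,0.035,-0,-0.045,-0,-1,
-0.051,0,0.041,-0,-0.071,-0,-1,
-0.053,0,0.046,-0,-0.093,-0,-1,
-0.055,0,0.052,-0,-0.122,-0,-1,
-0.056,0,0.057,-0,-0.142,-0,-1,
-0.056,0,0.062,-0,-0.168,-0,-1,
-0.056,0,0.066,-0,-0.186,-0,-1,
```

```bash
python3 -m pendant '[-0.011,0,0.005,0,0,0,-1, -0.021,0,0.011,0,0,0,-1, -0.03,0,0.018,0,-0.008,0,-1, -0.037,0,0.024,0,-0.015,0,-1, -0.043,0,0.03,0,-0.031,0,-1, -0.048,0,0.035,0,-0.045,0,-1, -0.051,0,0.041,0,-0.071,0,-1, -0.053,0,0.046,0,-0.093,0,-1, -0.055,0,0.052,0,-0.122,0,-1]'
cat > look.py <<'E'
import sys
from h import *
n=sys.argv[1]
P,R=cur(); G=np.load("G.npy"); S=M(R,P)@np.linalg.inv(G)
t=S[:3,3]-np.r_[TRAY[:2],0]; c,s=np.cos(TRAY[2]),np.sin(TRAY[2]); print("scoop tray",(c*t[0]+s*t[1]).round(4),(-s*t[0]+c*t[1]).round(4),t[2].round(4),"nose up",np.degrees(np.arcsin(S[2,0])).round(1),status.get_obs()["force"].round(1),status.get_obs()["moment"].round(2))
I=[]
for k in("side","top"):
    p=vision.camera(k); save(p,k+n+".png")
    u,v=proj(p,S[:3,3]+[0,0,.03])[0].astype(int); print(k,u,v)
    I.append(cv2.resize(cv2.cvtColor(p["pixels"],4)[v-45:v+45,u-50:u+50],(400,360),interpolation=2))
    for r in silhouettes("slug1",p)[:6]: print(round(r["score"],2),np.round(r["extent"]))
cv2.imwrite("pics/c%s.png"%n,np.hstack(I))
E
python3 look.py 2
```

```text
time_s: 7.85
ee_pos: [0.5426, 0.2314, 0.0345]
eef_rot: [3.141, 0.71, 2.128]
force: [-0.5, 0.7, 1.0]
grip_width: 0.0177
grip_force: 58.0
scoop tray 0.0505 -0.0 0.012 nose up 10.7 [-0.5  0.7  1. ] [ 0.44  0.18 -0.01]
side 324 227
0.62 [308.  98. 343. 149.]
0.48 [320. 236. 330. 243.]
0.45 [312. 223. 323. 230.]
0.38 [327. 218. 336. 229.]
0.19 [256. 236. 272. 255.]
top 300 209
0.67 [258. 188. 327. 246.]
0.48 [299. 212. 308. 221.]
0.43 [290. 218. 302. 226.]
```

View pics/c2.png

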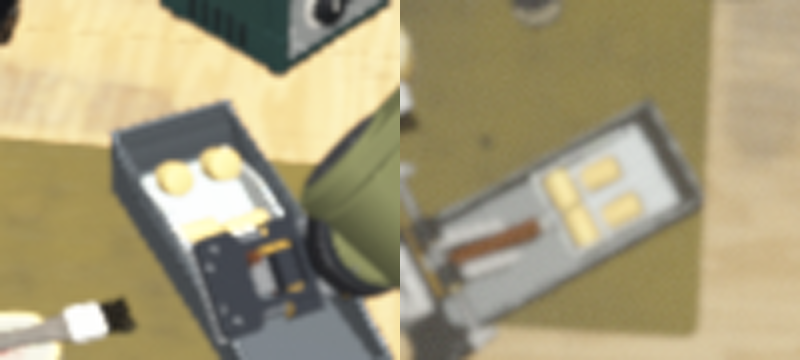

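All four slugs sit in the pan (two crosswise at the back, two lengthwise in front), nose up 10.7°. Now lift, and meanwhile refine the melter's pose from both fixed cameras.

Run:
```python
from h import *
from scipy.optimize import least_squares
pt=vision.camera("top"); ps=vision.camera("side")
loc=np.array([[.075,.075,.14],[.075,-.075,.14],[-.075,.075,.14],[-.075,-.075,.14]])
tp=np.array([(612,128),(718,203),(530,226),(627,305)])*.35+[170,145]
sp=np.array([(207,172),(292,130),(300,220),(388,175)])/3+[245,95]
sl=np.array([(195,52),(287,15)])/3+[245,95]; tl=np.array([(656,77),(762,160)])*.35+[170,145]
def W(q,l): return np.c_[l[:,0]*np.cos(q[2])-l[:,1]*np.sin(q[2])+q[0],l[:,0]*np.sin(q[2])+l[:,1]*np.cos(q[2])+q[1],l[:,2]]
def lid(a): c,s=np.cos(a),np.sin(a); return np.array([[.071-.14*c,.071,.1405+.14*s],[.071-.14*c,-.071,.1405+.14*s]])
f=lambda q:np.r_[proj(pt,W(q,loc))-tp,proj(ps,W(q,loc))-sp,proj(ps,W(q,lid(q[3])))-sl,proj(pt,W(q,lid(q[3])))-tl]
r=least_squares(lambda q:f(q).ravel(),[.56,-.14,-.75,1.6],loss="soft_l1"); print(r.x.round(4)); print(f(r.x).round(1).tolist())
P,R=cur(); S0=scoopW(.0505,0,0,np.radians(10.7),.012)
W=[scoopW(.0505-.004*min(i,4),0,0,np.radians(10.7+min(i,5)*1.0),.012+.02*i-.01) for i in range(1,11)]
rows(S0,R,P,W)
```

```text
[ 0.5628 -0.1422 -0.6657  1.7595]
[[-0.0, -2.2], [-1.5, 1.0], [-0.3, -3.0], [1.6, -0.1], [-0.3, -0.9], [1.3, -2.3], [1.0, 0.7], [1.5, -1.5], [-0.3, -0.3], [-1.0, -1.2], [-1.0, -0.5], [-0.2, 1.3]]
-0.004,-0,-0.018,-0,-0.011,0,-1,
-0.021,-0,-0.052,-0,-0.022,0,-1,
-0.038,-0,-0.085,-0,-0.033,0,-1,
-0.056,-0,-0.118,-0,-0.044,0,-1,
-0.079,-0,-0.146,-0,-0.056,0,-1,
-0.105,0,-0.176,-0,-0.056,0,-1,
-0.131,0,-0.207,-0,-0.056,0,-1,
-0.157,0,-0.237,-0,-0.056,0,-1,
-0.183,0,-0.268,-0,-0.056,0,-1,
-0.209,0,-0.298,-0,-0.056,0,-1,
```

```bash
python3 -m pendant '[-0.004,0,-0.018,0,-0.011,0,-1, -0.021,0,-0.052,0,-0.022,0,-1, -0.038,0,-0.085,0,-0.033,0,-1, -0.056,0,-0.118,0,-0.044,0,-1, -0.079,0,-0.146,0,-0.056,0,-1, -0.105,0,-0.176,0,-0.056,0,-1, -0.131,0,-0.207,0,-0.056,0,-1, -0.157,0,-0.237,0,-0.056,0,-1, -0.183,0,-0.268,0,-0.056,0,-1, -0.209,0,-0.298,0,-0.056,0,-1, -0.209,0,-0.298,0,-0.056,0,-1, -0.209,0,-0.298,0,-0.056,0,-1]'
python3 look.py 3
python3 - <<'E'
from h import *
# refine melter yaw: rim bright quad in the original top picture
for nm in("top3.png","side3.png"):
    a=cv2.imread("pics/"+nm); print(nm,a.shape)
p=vision.camera("wrist"); save(p,"w5.png")
for n in("melter","lid"):
  for q in("top","side"):
    pp=vision.camera(q)
    for r in silhouettes(n,pp)[:2]:
        m=r["region"].astype(np.uint8); h=cv2.convexHull(np.argwhere(m)[:,::-1].astype(np.int32)); ap=cv2.approxPolyDP(h,4,True)[:,0].tolist(); print(n,q,round(r["score"],2),m.sum(),ap)
print(status.get_obs()["qpos"].round(2))
E
```

```text
time_s: 9.35
ee_pos: [0.533, 0.2465, 0.2156]
eef_rot: [3.141, 0.796, 2.128]
force: [0.3, -0.5, -3.0]
grip_width: 0.0175
grip_force: 58.0
scoop tray 0.0341 -0.0002 0.202 nose up 15.7 [ 0.3 -0.5 -3. ] [0.74 0.31 0.04]
side 327 179
0.59 [321. 179. 330. 192.]
top 294 200
0.55 [290. 194. 296. 205.]
0.39 [293. 203. 304. 213.]
top3.png (400, 640, 3)
side3.png (400, 640, 3)
melter top 0.67 3616 [[433, 190], [436, 202], [412, 234], [388, 252], [362, 239], [354, 228], [398, 172], [409, 172]]
melter side 0.85 3150 [[359, 187], [314, 175], [308, 117], [336, 101], [374, 153]]
lid top 0.8 1282 [[436, 202], [418, 215], [386, 187], [398, 172], [409, 171], [432, 189]]
lid side 0.9 1203 [[342, 136], [315, 151], [308, 116], [340, 100]]
[ 0.7   0.46  1.47 -0.8   1.42  0.36]
```

Run:
```python
from h import *
from scipy.optimize import minimize
p=vision.camera("top"); a=cv2.imread("pics/top0.png"); h=cv2.cvtColor(a,cv2.COLOR_BGR2HSV)
m=((h[...,0]>10)&(h[...,0]<28)&(h[...,1]>110)&(h[...,2]>140)).astype(np.uint8); m[:,:355]=0;m[:,412:]=0;m[:180]=0;m[250:]=0
n,l,s,c=cv2.connectedComponentsWithStats(m); k=1+s[1:,4].argmax(); m=(l==k).astype(np.uint8); print(s[k],c[k],cv2.minAreaRect(np.argwhere(m)[:,::-1].astype(np.float32)))
K=4
mb=cv2.resize(m,None,fx=K,fy=K,interpolation=0)[180*K:250*K,350*K:420*K]
sq=np.array([[-1,-1],[1,-1],[1,1],[-1,1]])*.055
def poly(q,z):
    co,si=np.cos(q[2]),np.sin(q[2]); X=np.c_[sq@[co,-si]+q[0],sq@[si,co]+q[1],np.full(4,z)]
    return ((proj(p,X)+.5-[350,180])*K*16).astype(np.int32)
def cost(q):
    A=np.zeros_like(mb);B=A.copy(); cv2.fillConvexPoly(A,poly(q,.052),1,shift=4);cv2.fillConvexPoly(B,poly(q,.14),1,shift=4); I=A&B
    return -(I&mb).sum()/(I|mb).sum()
best=min((minimize(cost,[.5628+dx,-.142+dy,y],method="Nelder-Mead",options=dict(initial_simplex=np.array([[.5628+dx,-.142+dy,y]]+[[.5628+dx+e[0],-.142+dy+e[1],y+e[2]] for e in np.diag([.006,.006,.06])]))) for y in(-.67,-.75,-.6) for dx in(0,.006) for dy in(0,.006)),key=lambda r:r.fun)
print(best.x.round(4),best.fun, cost([.5628,-.1422,-.6657]))
```

```text
[368 203  37  36 686] [385.94169096 220.38046647] ((385.9701232910156, 220.35775756835938), (29.651201248168945, 23.112499237060547), 39.47245788574219)
[ 0.4708 -0.08   -0.45  ] 0.0 1368554349262522.5<stdin>:14: RuntimeWarning: overflow encountered in scalar negative
```

Run:
```python
from h import *
from scipy.optimize import minimize
p=vision.camera("top"); a=cv2.imread("pics/top0.png"); h=cv2.cvtColor(a,cv2.COLOR_BGR2HSV)
m=((h[...,0]>10)&(h[...,0]<28)&(h[...,1]>110)&(h[...,2]>140)).astype(np.uint8); m[:,:355]=0;m[:,412:]=0;m[:180]=0;m[250:]=0
n,l,s,c=cv2.connectedComponentsWithStats(m); k=1+s[1:,4].argmax(); m=(l==k).astype(np.uint8)
K=4
mb=cv2.resize(m,None,fx=K,fy=K,interpolation=0)[180*K:250*K,350*K:420*K]
sq=np.array([[-1,-1],[1,-1],[1,1],[-1,1]])*.055
def poly(q,z):
    co,si=np.cos(q[2]),np.sin(q[2]); X=np.c_[sq@[co,-si]+q[0],sq@[si,co]+q[1],np.full(4,z)]
    return ((proj(p,X)+.5-[350,180])*K*16).astype(np.int32)
def cost(q):
    A=np.zeros_like(mb);B=A.copy(); cv2.fillConvexPoly(A,poly(q,.052),1,shift=4);cv2.fillConvexPoly(B,poly(q,.14),1,shift=4); I=A&B
    return -float((I&mb).sum())/float((I|mb).sum())
for y in(-.6,-.67,-.75):
  q0=np.array([.565,-.14,y]); r=minimize(cost,q0,method="Nelder-Mead",options=dict(initial_simplex=np.vstack([q0,q0+np.diag([.008,.008,.08])]))); print(r.x.round(4),round(r.fun,3))
```

```text
[ 0.5669 -0.1482 -0.5976] -0.853
[ 0.5672 -0.148  -0.5777] -0.854
[ 0.5678 -0.1496 -0.6257] -0.85
```

```bash
cat >> h.py <<'E'
MEL=(0.565,-0.145,-0.66)
def scoopM(nx,nz,p,yaw=None): # nose at melter x (m), world z, pitch up deg
    yaw=MEL[2] if yaw is None else yaw; p=np.radians(p)
    Rs=Rt.from_euler("z",yaw).as_matrix()@Rt.from_euler("y",-p).as_matrix()
    n=np.r_[MEL[:2],0]+Rt.from_euler("z",MEL[2]).as_matrix()@[nx,0,nz]
    return M(Rs,n-Rs@[.05,0,0])
E
python3 - <<'E'
from h import *
P,R=cur(); G=np.load("G.npy"); S0=M(R,P)@np.linalg.inv(G); E=scoopM(-.02,.235,16)
from scipy.spatial.transform import Slerp
sl=Slerp([0,1],Rt.from_matrix([S0[:3,:3],E[:3,:3]]))
W=[]
for f in [.04,.1,.19,.28,.38,.48,.58,.68,.78,.88,.95,1]:
    W.append(M(sl([f]).as_matrix()[0],S0[:3,3]+f*(E[:3,3]-S0[:3,3])))
rows(S0,R,P,W); T=E@G; print(T[:3,3].round(3),S0[:3,3].round(3),E[:3,3].round(3))
E
```

```text
-0.011,-0.019,0.009,-0.006,-0,-0.006,-1,
-0.028,-0.048,0.024,-0.016,-0,-0.016,-1,
-0.054,-0.092,0.045,-0.03,-0.001,-0.03,-1,
-0.08,-0.135,0.066,-0.045,-0.001,-0.044,-1,
-0.108,-0.183,0.091,-0.061,-0.001,-0.06,-1,
-0.137,-0.232,0.115,-0.077,-0.002,-0.075,-1,
-0.166,-0.28,0.139,-0.093,-0.002,-0.091,-1,
-0.196,-0.328,0.164,-0.109,-0.002,-0.107,-1,
-0.225,-0.376,0.189,-0.125,-0.003,-0.122,-1,
-0.255,-0.424,0.214,-0.141,-0.003,-0.138,-1,
-0.276,-0.457,0.232,-0.152,-0.004,-0.149,-1,
-0.291,-0.481,0.244,-0.16,-0.004,-0.157,-1,
[ 0.429 -0.041  0.234] [0.589 0.16  0.202] [ 0.511 -0.103  0.221]
```

```bash
python3 -m pendant '[-0.011,-0.019,0.009,-0.006,0,-0.006,-1, -0.028,-0.048,0.024,-0.016,0,-0.016,-1, -0.054,-0.092,0.045,-0.03,-0.001,-0.03,-1, -0.08,-0.135,0.066,-0.045,-0.001,-0.044,-1, -0.108,-0.183,0.091,-0.061,-0.001,-0.06,-1, -0.137,-0.232,0.115,-0.077,-0.002,-0.075,-1, -0.166,-0.28,0.139,-0.093,-0.002,-0.091,-1, -0.196,-0.328,0.164,-0.109,-0.002,-0.107,-1, -0.225,-0.376,0.189,-0.125,-0.003,-0.122,-1, -0.255,-0.424,0.214,-0.141,-0.003,-0.138,-1, -0.276,-0.457,0.232,-0.152,-0.004,-0.149,-1, -0.291,-0.481,0.244,-0.16,-0.004,-0.157,-1]'
python3 -m pendant '[0,0,0,0,0,0,-1, 0,0,0,0,0,0,-1]'
python3 look.py 4
python3 - <<'E'
from h import *
I=[]
P,R=cur(); G=np.load("G.npy"); S=M(R,P)@np.linalg.inv(G)
print(status.get_obs()["qpos"].round(2))
c,s=np.cos(MEL[2]),np.sin(MEL[2])
for k in("side","top"):
    p=vision.camera(k); a=cv2.cvtColor(p["pixels"],4)
    u0,v0=proj(p,[*MEL[:2],.18])[0].astype(int)-[55,60]
    a=cv2.resize(a[v0:v0+120,u0:u0+110],None,fx=3.6,fy=3.6,interpolation=2)
    for z,h in((.14,.055),(.14,.075)):
        X=np.array([[MEL[0]+c*x-s*y,MEL[1]+s*x+c*y,z] for x,y in((h,h),(h,-h),(-h,-h),(-h,h))])
        cv2.polylines(a,[((proj(p,X)-[u0,v0]+.5)*3.6).astype(np.int32)],True,(0,0,255),1)
    X=(S@np.c_[[[.05,.04,0],[.05,-.04,0],[-.05,-.04,0],[-.05,.04,0]],np.ones(4)].T).T[:,:3]
    cv2.polylines(a,[((proj(p,X)-[u0,v0]+.5)*3.6).astype(np.int32)],True,(255,0,0),1)
    I.append(a)
cv2.imwrite("pics/m.png",np.hstack(I))
E
```

```text
time_s: 11.3
ee_pos: [0.4284, -0.0423, 0.2347]
eef_rot: [-3.14, 0.804, 2.482]
force: [1.1, 1.2, -2.4]
grip_width: 0.0178
grip_force: 58.0
time_s: 11.5
ee_pos: [0.4292, -0.0412, 0.2347]
eef_rot: [-3.141, 0.803, 2.48]
force: [0.6, 0.3, -2.4]
grip_width: 0.018
grip_force: 58.0
scoop tray 0.2166 -0.2053 0.2218 nose up 16.1 [ 0.6  0.3 -2.4] [0.54 0.56 0.05]
side 361 129
0.52 [366. 126. 372. 136.]
0.43 [343. 123. 389. 152.]
top 381 229
0.65 [382. 233. 391. 242.]
0.44 [373. 241. 387. 247.]
[ 0.15 -0.27  2.23 -0.85  0.77 -0.25]
```

View pics/m.png

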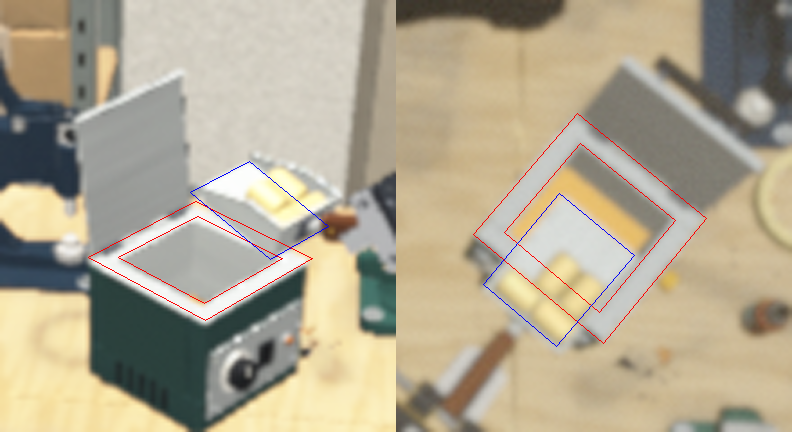

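The overlay matches the melter rim in both views; the pan with all four slugs is above the mouth's front half. Tip it about the nose.

Run:
```python
from h import *
P,R=cur(); G=np.load("G.npy"); S0=M(R,P)@np.linalg.inv(G)
ps=[10,3,-4,-11,-17,-22,-27,-32,-38,-45,-52,-60]; zs=np.linspace(.228,.15,12)
rows(S0,R,P,[scoopM(-.02,z,p) for p,z in zip(ps,zs)]); print((scoopM(-.02,.15,-60)@G)[:3,3])
```

```text
-0.014,-0.001,-0.011,-0,0.067,0.001,-1,
-0.034,-0.001,-0.022,-0.001,0.144,0.001,-1,
-0.056,-0.001,-0.03,-0.001,0.222,0.001,-1,
-0.081,-0.001,-0.033,-0.001,0.3,0,-1,
-0.101,-0.001,-0.031,-0.001,0.367,0,-1,
-0.117,-0.001,-0.025,-0.001,0.422,0,-1,
-0.133,-0.001,-0.017,-0.001,0.478,0,-1,
-0.149,-0.001,-0.007,-0.001,0.533,0,-1,
-0.171,-0.001,0.007,-0.001,0.6,0,-1,
-0.196,-0.001,0.025,-0.001,0.678,0,-1,
-0.221,-0.001,0.048,-0.001,0.756,0,-1,
-0.248,-0.001,0.077,-0.001,0.844,0,-1,
[ 0.5189786  -0.1107764   0.29649063]
```

```bash
python3 -m pendant '[-0.014,-0.001,-0.011,0,0.067,0.001,-1, -0.034,-0.001,-0.022,-0.001,0.144,0.001,-1, -0.056,-0.001,-0.03,-0.001,0.222,0.001,-1, -0.081,-0.001,-0.033,-0.001,0.3,0,-1, -0.101,-0.001,-0.031,-0.001,0.367,0,-1, -0.117,-0.001,-0.025,-0.001,0.422,0,-1, -0.133,-0.001,-0.017,-0.001,0.478,0,-1, -0.149,-0.001,-0.007,-0.001,0.533,0,-1, -0.171,-0.001,0.007,-0.001,0.6,0,-1, -0.196,-0.001,0.025,-0.001,0.678,0,-1, -0.221,-0.001,0.048,-0.001,0.756,0,-1, -0.248,-0.001,0.077,-0.001,0.844,0,-1]'
python3 -m pendant '[0,0,0,0,0,0,-1, 0,0,0,0,0,0,-1, 0,0,0,0,0,0,-1]'
python3 look.py 5
```

```text
time_s: 13.0
ee_pos: [0.5196, -0.1115, 0.2975]
eef_rot: [3.141, -0.526, 2.483]
force: [-0.2, 0.4, -0.5]
grip_width: 0.0179
grip_force: 58.0
time_s: 13.3
ee_pos: [0.5187, -0.1107, 0.2978]
eef_rot: [3.141, -0.52, 2.482]
force: [0.3, 0.2, -1.5]
grip_width: 0.018
grip_force: 58.0
scoop tray 0.2381 -0.1971 0.1947 nose up -59.8 [ 0.3  0.2 -1.5] [-0.19 -0.39 -0.05]
side 355 134
top 384 224
0.62 [388. 205. 390. 213.]
```

Run:
```python
from h import *
P,R=cur(); G=np.load("G.npy"); S0=M(R,P)@np.linalg.inv(G)
rows(S0,R,P,[scoopM(x,z,p) for x,z,p in((-.02,.18,-60),(-.02,.21,-58),(-.025,.23,-51),(-.04,.24,-44),(-.06,.25,-36),(-.08,.25,-28),(-.1,.25,-20),(-.12,.25,-13),(-.14,.25,-6),(-.16,.25,0))])
```

```text
0.027,0,-0.049,0,0.003,0,-1,
0.064,0.001,-0.094,0.001,-0.019,0,-1,
0.117,0.001,-0.095,0.001,-0.097,0,-1,
0.173,0.001,-0.067,0.001,-0.175,0,-1,
0.236,0.001,-0.027,0.001,-0.264,0,-1,
0.284,0.001,0.033,0.001,-0.353,0,-1,
0.326,0.001,0.095,0.001,-0.442,0,-1,
0.362,0.001,0.152,0.001,-0.519,0,-1,
0.394,0.001,0.208,0.001,-0.597,0,-1,
0.422,0.001,0.259,0.001,-0.664,0,-1,
```

Run:
```python
from h import *
from scipy.spatial.transform import Slerp
P,R=cur(); G=np.load("G.npy"); S0=M(R,P)@np.linalg.inv(G)
A=scoopM(-.03,.25,-45); E=scoopW(-.05,0,0,0,.15)
sl=Slerp([0,1],Rt.from_matrix([A[:3,:3],E[:3,:3]]))
W=[scoopM(-.02,.18,-60),scoopM(-.02,.21,-58),scoopM(-.022,.235,-52),A]
for f in np.r_[.1:1.01:.13,1]: W.append(M(sl([f]).as_matrix()[0],A[:3,3]+f*(E[:3,3]-A[:3,3])))
rows(S0,R,P,W); print((E@G)[:3,3])
```

```text
0.027,0,-0.049,0,0.003,0,-1,
0.064,0.001,-0.094,0.001,-0.019,0,-1,
0.113,0.001,-0.111,0.001,-0.086,0,-1,
0.163,0.001,-0.099,0.001,-0.164,0,-1,
0.191,0.063,-0.044,0.001,-0.213,0.023,-1,
0.224,0.145,0.028,0.001,-0.278,0.054,-1,
0.256,0.227,0.101,0.001,-0.342,0.084,-1,
0.286,0.309,0.174,0.001,-0.406,0.114,-1,
0.313,0.392,0.248,0.001,-0.47,0.145,-1,
0.337,0.475,0.322,0.001,-0.534,0.176,-1,
0.359,0.559,0.396,0.001,-0.598,0.206,-1,
0.378,0.635,0.465,0.001,-0.657,0.235,-1,
[0.49250338 0.31161115 0.19090826]
```

```bash
python3 -m pendant '[0.027,0,-0.049,0,0.003,0,-1, 0.064,0.001,-0.094,0.001,-0.019,0,-1, 0.113,0.001,-0.111,0.001,-0.086,0,-1, 0.163,0.001,-0.099,0.001,-0.164,0,-1, 0.191,0.063,-0.044,0.001,-0.213,0.023,-1, 0.224,0.145,0.028,0.001,-0.278,0.054,-1, 0.256,0.227,0.101,0.001,-0.342,0.084,-1, 0.286,0.309,0.174,0.001,-0.406,0.114,-1, 0.313,0.392,0.248,0.001,-0.47,0.145,-1, 0.337,0.475,0.322,0.001,-0.534,0.176,-1, 0.359,0.559,0.396,0.001,-0.598,0.206,-1, 0.378,0.635,0.465,0.001,-0.657,0.235,-1]'
python3 -m pendant '[0,0,0,0,0,0,-1, 0,0,0,0,0,0,-1, 0,0,0,0,0,0,-1]'
python3 look.py 6
python3 - <<'E'
from h import *
c,s=np.cos(MEL[2]),np.sin(MEL[2])
p=vision.camera("top")
for n in("slug1","scoop","lid"):
    for r in silhouettes(n,p)[:6]:
        m=r["region"].astype(np.uint8)
        if m.sum()==0: continue
        k=cv2.moments(m,True); u,v=k["m10"]/k["m00"],k["m01"]/k["m00"]; w=at(p,u,v,.07)-[*MEL[:2],0]; print(n,round(r["score"],2),m.sum(),round(u),round(v),"mel xy",round(c*w[0]+s*w[1],3),round(-s*w[0]+c*w[1],3))
print(status.get_obs()["qpos"].round(2))
# colour count in tank: cream vs orange
h=cv2.cvtColor(p["pixels"],cv2.COLOR_RGB2HSV)
h0=cv2.cvtColor(cv2.imread("pics/top0.png"),cv2.COLOR_BGR2HSV)
for H in(h0,h): 
    b=H[195:245,360:412]; print("orange",((b[...,0]>10)&(b[...,0]<28)&(b[...,1]>140)).sum(),"cream",((b[...,0]>15)&(b[...,0]<32)&(b[...,1]>50)&(b[...,1]<=125)&(b[...,2]>190)).sum())
E
```

```text
time_s: 14.7
ee_pos: [0.4891, 0.2746, 0.2119]
eef_rot: [3.137, 0.524, 2.126]
force: [1.8, -0.9, -0.2]
grip_width: 0.0178
grip_force: 58.0
time_s: 15.0
ee_pos: [0.4902, 0.2716, 0.2125]
eef_rot: [3.141, 0.52, 2.128]
force: [0.9, -0.3, -0.9]
grip_width: 0.0174
grip_force: 58.0
scoop tray -0.0174 -0.0232 0.1713 nose up -0.2 [ 0.9 -0.3 -0.9] [0.45 0.18 0.04]
side 343 196
top 283 216
0.49 [398. 216. 405. 228.]
0.47 [386. 216. 398. 220.]
slug1 0.61 59 401 220 mel xy 0.042 -0.041
slug1 0.59 74 394 226 mel xy 0.01 -0.034
slug1 0.47 54 393 216 mel xy 0.034 -0.011
slug1 0.44 48 387 209 mel xy 0.043 0.022
slug1 0.16 1022 281 220 mel xy -0.229 0.274
scoop 0.74 1044 280 220 mel xy -0.23 0.274
lid 0.81 1169 411 193 mel xy 0.143 -0.006
[ 0.68  0.37  1.5  -0.53  1.37  0.26]
orange 5 cream 490
orange 3 cream 744
```

Run:
```python
from h import *
P,R=cur(); G=np.load("G.npy"); S0=M(R,P)@np.linalg.inv(G)
rows(S0,R,P,[scoopW(-.05,0,0,0,.11),scoopW(-.05,0,0,0,.06),scoopW(-.05,0,0,0,.03),scoopW(-.05,0,0,0,.015)])
# where does the scoop really show? compare silhouette centroid/extent with model hull
loc=np.array([[.05,s*.04,z] for s in(1,-1) for z in(0,.012)]+[[x,s*.04,z] for x in(-.01,-.05) for s in(1,-1) for z in(0,.038)]+[[-.142,s*.009,z] for s in(1,-1) for z in(.074,.098)])
for k in("top","side"):
    p=vision.camera(k); r=silhouettes("scoop",p)[0]; print(k,r["extent"])
    for a in(-8,-4,0,4,8):
        Q=S0.copy(); Q[:3,:3]=Q[:3,:3]@Rt.from_euler("y",-a,degrees=True).as_matrix(); g=np.array([-.104,0,.06]); Q[:3,3]=S0[:3,:3]@g+S0[:3,3]-Q[:3,:3]@g
        X=(Q@np.c_[loc,np.ones(len(loc))].T).T[:,:3]; u=proj(p,X); print(a,u.min(0).round(1),u.max(0).round(1))
```

```text
0.116,0.046,0.072,-0.001,-0.002,-0,-1,
0.166,0.046,0.159,-0.001,-0.002,-0,-1,
0.196,0.047,0.211,-0.001,-0.002,-0,-1,
0.211,0.047,0.237,-0.001,-0.002,-0,-1,
top [246.1, 203.3, 305.5, 235.7]
-8 [238.7 202. ] [302.1 238.9]
-4 [237.9 200.6] [303.2 239.2]
0 [237.2 199.4] [304.3 239.5]
4 [236.6 198.2] [305.3 239.7]
8 [236.1 197. ] [306.1 239.9]Traceback (most recent call last):
  File "<stdin>", line 7, in <module>
IndexError: list index out of range
```

```bash
python3 -m pendant '[0.058,0.023,0.036,0,0,0,-1, 0.116,0.046,0.072,-0.001,-0.002,0,-1, 0.166,0.046,0.159,-0.001,-0.002,0,-1, 0.196,0.047,0.211,-0.001,-0.002,0,-1, 0.211,0.047,0.237,-0.001,-0.002,0,-1, 0.211,0.047,0.237,-0.001,-0.002,0,-1, 0.211,0.047,0.237,-0.001,-0.002,0,-1]'
python3 - <<'E'
from h import *
P,R=cur(); G=np.load("G.npy"); S0=M(R,P)@np.linalg.inv(G)
t=S0[:3,3]-np.r_[TRAY[:2],0]; print(Rt.from_euler("z",-TRAY[2]).apply(t).round(4), status.get_obs()["force"].round(1),status.get_obs()["moment"].round(2))
rows(S0,R,P,[scoopW(-.05,0,0,0,z) for z in(.011,.008,.006,.0045,.003)])
E
```

```text
time_s: 16.3
ee_pos: [0.493, 0.3126, 0.057]
eef_rot: [3.14, 0.524, 2.129]
force: [-0.5, 0.2, -1.0]
grip_width: 0.018
grip_force: 58.0
[-0.0506  0.001   0.0161] [-0.5  0.2 -1. ] [0.38 0.19 0.08]
0.004,-0.002,0.009,0.001,0,-0,-1,
0.007,-0.002,0.015,0.001,0,-0,-1,
0.009,-0.002,0.018,0.001,0,-0,-1,
0.011,-0.002,0.021,0.001,0,-0,-1,
0.012,-0.002,0.023,0.001,0,-0,-1,
```

```bash
python3 -m pendant '[0.004,-0.002,0.009,0,0,0,-1, 0.007,-0.002,0.015,0,0,0,-1, 0.009,-0.002,0.018,0,0,0,-1, 0.011,-0.002,0.021,0,0,0,-1, 0.012,-0.002,0.023,0,0,0,-1, 0.012,-0.002,0.023,0,0,0,-1]'; python3 -c "
from h import *
o=status.get_obs();print(o['moment'].round(2),o['force'].round(1))"
```

```text
time_s: 16.9
ee_pos: [0.4919, 0.3114, 0.0437]
eef_rot: [3.141, 0.524, 2.129]
force: [-5.4, -0.6, 8.6]
grip_width: 0.0176
grip_force: 58.0
[-0.86  0.47 -0.6 ] [-5.4 -0.6  8.6]
```

```bash
python3 -m pendant '[0,0,0,0,0,0,-0.6, 0,0,0,0,0,0,-0.4, 0,0,0,0,0,0,-0.35, 0,0,0,0,0,0,-0.35, 0,0,-0.03,0,0,0,-0.35, 0,0,-0.08,0,0,0,-0.35, 0,0,-0.16,0,0,0,-0.35, 0,0,-0.24,0,0,0,-0.35, 0,0,-0.32,0,0,0,-0.35, 0,0,-0.4,0,0,0,-0.35, 0,0,-0.4,0,0,0,-0.35, 0,0,-0.4,0,0,0,-0.35]' 10
python3 - <<'E'
from h import *
from scipy.optimize import least_squares
loc=np.array([[.05,s*.04,z] for s in(1,-1) for z in(0,.012)]+[[x,s*.04,z] for x in(-.01,-.05) for s in(1,-1) for z in(0,.038)]+[[-.142,s*.009,z] for s in(1,-1) for z in(.074,.098)])
for k in("top","side","wrist"):
    p=vision.camera(k); save(p,k+"7.png")
    for r in silhouettes("scoop",p)[:1]:
        m=r["region"].astype(np.uint8); print(k,round(r["score"],2),r["extent"],m.sum())
        for a in(-6,0,6):
            S=scoopW(-.05,0,0,np.radians(a),.003+abs(np.sin(np.radians(a)))*.05); u=proj(p,(S@np.c_[loc,np.ones(16)].T).T[:,:3]); print(a,u.min(0).round(1),u.max(0).round(1))
print(status.get_obs()["qpos"].round(2))
E
```

```text
time_s: 18.1
ee_pos: [0.4384, 0.3965, 0.2166]
eef_rot: [3.141, 0.523, 2.13]
force: [0.5, -0.5, -0.0]
grip_width: 0.0305
grip_force: 0.0
top 0.77 [237.8, 207.3, 294.7, 244.0] 775
-6 [236.8 208. ] [294.3 242. ]
0 [235.  208.2] [294.2 243.9]
6 [233.  207.8] [294.  245.2]
side 0.84 [324.3, 241.0, 368.6, 272.7] 820
-6 [319.3 240.8] [366.2 271.4]
0 [319.5 240.9] [367.8 274.6]
6 [319.5 238.7] [369.3 279. ]
wrist 0.83 [289.5, 166.4, 347.4, 228.3] 2398
-6 [288.9 185.7] [343.1 231.5]
0 [289.2 169.1] [342.8 231.2]
6 [289.  159.1] [343.  235.2]
[ 0.89  0.5   1.31 -0.49  1.53  0.4 ]
```

Run:
```python
from h import *
pt=vision.camera("top"); ps=vision.camera("side")
c,s=np.cos(MEL[2]),np.sin(MEL[2])
def mel(w): d=w-np.r_[MEL[:2],0]; return np.array([c*d[0]+s*d[1],-s*d[0]+c*d[1],w[2]]).round(3)
print("side base z0"); 
for a,b in((75,185),(205,195),(205,180)): print((a,b),mel(at(ps,245+a/3,95+b/3,0)))
print("top crop t1 corner")
for a,b in((715,145),(715,12),(790,148),(757,115)):
    for z in(0,.15,.3): print((a,b),z,mel(at(pt,170+a*.35,145+b*.35,z)))
h=np.array([.127,0,.24]); 
for y in(-.05,0,.05):
    w=np.array([MEL[0]+c*.127-s*y,MEL[1]+s*.127+c*y,.24]); print("bar",y,w.round(3),((proj(pt,w)-[170,145])/.35).round(),((proj(ps,w)-[245,95])*3).round())
# navy mask in the top & side images
for n,p in(("top",pt),("side",ps)):
    H=cv2.cvtColor(p["pixels"],cv2.COLOR_RGB2HSV); m=((H[...,0]>100)&(H[...,0]<125)&(H[...,1]>110)&(H[...,2]>30)).astype(np.uint8)
    k,l,st,ce=cv2.connectedComponentsWithStats(m); 
    for i in range(1,k):
        if st[i,4]>80: print(n,st[i],ce[i].round())
```

```text
side base z0
(75, 185) [0.326 0.067 0.   ]
(205, 195) [ 0.19  -0.038  0.   ]
(205, 180) [ 0.216 -0.063 -0.   ]
top crop t1 corner
(715, 145) 0 [ 0.181 -0.042  0.   ]
(715, 145) 0.15 [ 0.125 -0.031  0.15 ]
(715, 145) 0.3 [ 0.07  -0.021  0.3  ]
(715, 12) 0 [0.325 0.069 0.   ]
(715, 12) 0.15 [0.253 0.067 0.15 ]
(715, 12) 0.3 [0.182 0.065 0.3  ]
(790, 148) 0 [ 0.241 -0.117  0.   ]
(790, 148) 0.15 [ 0.179 -0.099  0.15 ]
(790, 148) 0.3 [ 0.117 -0.08   0.3  ]
(757, 115) 0 [ 0.248 -0.058  0.   ]
(757, 115) 0.15 [ 0.185 -0.046  0.15 ]
(757, 115) 0.3 [ 0.122 -0.034  0.3  ]
bar -0.05 [ 0.635 -0.262  0.24 ] [[754. 136.]] [[250.  38.]]
bar 0 [ 0.665 -0.223  0.24 ] [[716. 106.]] [[219.  52.]]
bar 0.05 [ 0.696 -0.183  0.24 ] [[679.  76.]] [[188.  66.]]
top [140 120  19  22 331] [149. 130.]
side [179 177  27   9  88] [191. 180.]
side [625 181  15  26 211] [634. 195.]
side [ 101  214  119   73 2458] [161. 247.]
side [625 215  15  29 178] [635. 227.]
side [ 517  259  123  141 6907] [582. 330.]
side [104 341  53  59 961] [131. 374.]
side [483 391  36   9 140] [497. 396.]
```

```bash
cat >> h.py <<'E'
def melT(x,y,z,a): # tool pose: tip at melter x,y, world z, tilt deg
    return M(toolR(MEL[2],np.radians(a)),np.r_[MEL[:2],0]+Rt.from_euler("z",MEL[2]).as_matrix()@[x,y,z])
def trows(Ts,P,R):
    for T in Ts: print(",".join("%g"%v for v in rel(P,R,T[:3,3],T[:3,:3]).round(3))+",-1,")
E
python3 - <<'E'
from h import *
P,R=cur()
A=M(toolR(-.85,np.radians(25)),np.array([.50,.1,.38])); B=melT(.16,-.01,.35,20)
print("A");trows([A],P,R); print("B"); trows([B],A[:3,3],A[:3,:3]); print(B[:3,3])
E
```

```text
A
-0.655,-0.21,-0.002,-0.048,0.056,-0.092,-1,
B
-0.674,-0.185,0.381,-0.046,0.055,-0.112,-1,
[ 0.68526759 -0.25099862  0.35      ]
```

```bash
python3 -m pendant '[-0.05,0,-0.05,0,0,0,-1, -0.655,-0.21,-0.002,-0.048,0.056,-0.092,-1, -0.655,-0.21,-0.002,-0.048,0.056,-0.092,-1, -0.655,-0.21,-0.002,-0.048,0.056,-0.092,-1, -0.655,-0.21,-0.002,-0.048,0.056,-0.092,-1, -0.655,-0.21,-0.002,-0.048,0.056,-0.092,-1, -0.655,-0.21,-0.002,-0.048,0.056,-0.092,-1, -0.655,-0.21,-0.002,-0.048,0.056,-0.092,-1, -0.655,-0.21,-0.002,-0.048,0.056,-0.092,-1, -0.655,-0.21,-0.002,-0.048,0.056,-0.092,-1]'
python3 - <<'E'
from h import *
P,R=cur(); trows([melT(.12,-.01,.39,20),melT(.16,-.01,.35,20)],P,R)
E
```

```text
time_s: 19.5
ee_pos: [0.4998, 0.1004, 0.38]
eef_rot: [-3.141, 0.435, 2.292]
force: [0.3, 0.4, -1.3]
grip_width: 0.0002
grip_force: 0.0
-0.638,-0.2,0.274,-0.046,0.055,-0.112,-1,
-0.676,-0.185,0.38,-0.046,0.055,-0.112,-1,
```

```bash
python3 -m pendant '[-0.638,-0.2,0.274,-0.046,0.055,-0.112,-1, -0.638,-0.2,0.274,-0.046,0.055,-0.112,-1, -0.638,-0.2,0.274,-0.046,0.055,-0.112,-1, -0.638,-0.2,0.274,-0.046,0.055,-0.112,-1, -0.638,-0.2,0.274,-0.046,0.055,-0.112,-1, -0.638,-0.2,0.274,-0.046,0.055,-0.112,-1, -0.638,-0.2,0.274,-0.046,0.055,-0.112,-1, -0.676,-0.185,0.38,-0.046,0.055,-0.112,-1, -0.676,-0.185,0.38,-0.046,0.055,-0.112,-1, -0.676,-0.185,0.38,-0.046,0.055,-0.112,-1, -0.676,-0.185,0.38,-0.046,0.055,-0.112,-1]'
python3 - <<'E'
from h import *
P,R=cur(); print(status.get_obs()["qpos"].round(2)); trows([melT(.16,-.01,.225,20)],P,R)
# refine lid angle and bar from wrist camera / side silhouettes
p=vision.camera("side")
for r in silhouettes("lid",p)[:1]: print(r["score"],r["extent"])
E
```

```text
time_s: 20.6
ee_pos: [0.6863, -0.2496, 0.3496]
eef_rot: [-3.141, 0.347, 2.484]
force: [-0.6, 0.5, 0.9]
grip_width: 0.0005
grip_force: 0.0
[-0.36  0.47  1.   -0.1   1.34 -1.27]
0.084,-0.003,0.234,-0,-0.002,0.001,-1,
0.95 [308.7, 99.5, 340.2, 149.8]
```

Reachable. Descend behind the handle bar, watching the force.

```bash
python3 -m pendant '[0.02,-0.001,0.06,0,0,0,-1, 0.04,-0.002,0.12,0,0,0,-1, 0.06,-0.003,0.17,0,0,0,-1, 0.074,-0.003,0.205,0,0,0,-1, 0.084,-0.003,0.234,0,0,0,-1, 0.084,-0.003,0.234,0,0,0,-1]'
python3 - <<'E'
from h import *
P,R=cur(); print(P.round(3))
def bar(a): a=np.radians(a); return .071-.108*np.cos(a)+.036*np.sin(a), .1405+.108*np.sin(a)+.036*np.cos(a)
W=[]
for a in(100,95,90,85,80,75,70,65,60,55,50,45):
    x,z=bar(a); W.append(melT(x+.0155+.005,-.01,z-.015,20))
trows(W,P,R)
E
```

```text
time_s: 21.3
ee_pos: [0.6848, -0.2513, 0.2254]
eef_rot: [-3.14, 0.347, 2.484]
force: [-0.9, -0.6, -0.8]
grip_width: 0.0003
grip_force: 0.0
[ 0.685 -0.251  0.225]
0.026,0.001,-0.01,-0,-0.001,0.001,-1,
0.04,0.001,-0.024,-0,-0.001,0.001,-1,
0.055,0.001,-0.037,-0,-0.001,0.001,-1,
0.071,0.001,-0.049,-0,-0.001,0.001,-1,
0.088,0.001,-0.059,-0,-0.001,0.001,-1,
0.106,0.001,-0.068,-0,-0.001,0.001,-1,
0.125,0.001,-0.075,-0,-0.001,0.001,-1,
0.144,0.001,-0.08,-0,-0.001,0.001,-1,
0.164,0.001,-0.084,-0,-0.001,0.001,-1,
0.183,0.001,-0.086,-0,-0.001,0.001,-1,
0.203,0.002,-0.086,-0,-0.001,0.001,-1,
0.223,0.002,-0.085,-0,-0.001,0.001,-1,
```

```bash
python3 -m pendant '[0.026,0.001,-0.01,0,0,0,-1, 0.04,0.001,-0.024,0,0,0,-1, 0.055,0.001,-0.037,0,0,0,-1, 0.071,0.001,-0.049,0,0,0,-1, 0.088,0.001,-0.059,0,0,0,-1, 0.106,0.001,-0.068,0,0,0,-1, 0.125,0.001,-0.075,0,0,0,-1, 0.144,0.001,-0.08,0,0,0,-1, 0.164,0.001,-0.084,0,0,0,-1, 0.183,0.001,-0.086,0,0,0,-1, 0.203,0.002,-0.086,0,0,0,-1, 0.223,0.002,-0.085,0,0,0,-1]'
cat > lid.py <<'E'
from h import *
c,s=np.cos(MEL[2]),np.sin(MEL[2])
def W(l): return np.c_[l[:,0]*c-l[:,1]*s+MEL[0],l[:,0]*s+l[:,1]*c+MEL[1],l[:,2]]
for k in("side","top"):
    p=vision.camera(k); save(p,k+"8.png")
    for r in silhouettes("lid",p)[:1]: print(k,round(r["score"],2),np.round(r["extent"]),r["region"].sum())
    for a in(100,75,60,45,30,15,0):
        A=np.radians(a); l=np.array([[.071-d*np.cos(A),y,.1405+d*np.sin(A)] for d in(0,.14) for y in(.071,-.071)]+[[.071-.108*np.cos(A)+.036*np.sin(A),y,.1405+.108*np.sin(A)+.036*np.cos(A)] for y in(.05,-.05)])
        u=proj(p,W(l)); print(a,np.r_[u.min(0),u.max(0)].round(0))
E
python3 lid.py
```

```text
time_s: 22.5
ee_pos: [0.5908, -0.1782, 0.2277]
eef_rot: [-3.141, 0.348, 2.483]
force: [0.7, -2.2, 0.2]
grip_width: 0.0001
grip_force: 0.5
side 0.8 [322. 119. 366. 148.] 292
100 [308.  99. 343. 151.]
75 [315. 105. 352. 151.]
60 [315. 112. 360. 151.]
45 [315. 117. 366. 151.]
30 [315. 124. 370. 151.]
15 [315. 132. 373. 157.]
0 [315. 136. 373. 167.]
top 0.52 [369. 200. 413. 237.] 176
100 [385. 171. 437. 216.]
75 [385. 182. 425. 217.]
60 [378. 189. 419. 227.]
45 [371. 189. 419. 235.]
30 [365. 189. 419. 242.]
15 [361. 189. 419. 247.]
0 [358. 189. 419. 249.]
```

Run:
```python
from h import *
P,R=cur(); print(P.round(3))
def bar(a): a=np.radians(a); return .071-.108*np.cos(a)+.036*np.sin(a), .1405+.108*np.sin(a)+.036*np.cos(a)
x,z=bar(45)
W=[melT(x+.035,-.01,z,20),melT(x+.035,-.01,z+.04,20),melT(x,-.01,z+.035,15),melT(x-.004,-.01,z+.02,10)]
trows(W,P,R); print()
P0,R0=W[-1][:3,3],W[-1][:3,:3]
Q=[]
for a in(41,37,33,29,25,21,17,13,9,5,2,-1):
    x,z=bar(a); Q.append(melT(x-.004,-.01,z+.0075,10))
trows(Q,P0,R0)
```

```text
[ 0.591 -0.179  0.228]
-0.035,0.001,-0.018,-0,-0.001,0.001,-1,
-0.063,0,-0.093,-0,-0.001,0.001,-1,
0.007,0.001,-0.107,-0,0.055,0.001,-1,
0.024,0.001,-0.082,-0,0.11,0.001,-1,

0.019,0,0.03,0,0,0,-1,
0.034,-0,0.036,0,0,0,-1,
0.048,0,0.043,0,0,0,-1,
0.062,-0,0.051,0,0,0,-1,
0.075,-0,0.06,0,0,0,-1,
0.088,0,0.07,0,0,0,-1,
0.099,-0,0.081,0,0,0,-1,
0.11,0,0.092,0,0,0,-1,
0.12,-0,0.104,0,0,0,-1,
0.129,0,0.117,0,0,0,-1,
0.136,0,0.128,0,0,0,-1,
0.142,-0,0.138,0,0,0,-1,
```

```bash
python3 -m pendant '[-0.035,0.001,-0.018,0,0,0,-1, -0.063,0,-0.093,0,0,0,-1, -0.063,0,-0.11,0,0,0,-1, 0.007,0.001,-0.107,0,0.055,0,-1, 0.024,0.001,-0.082,0,0.11,0,-1, 0.024,0.001,-0.082,0,0.11,0,-1]'
python3 -m pendant '[0.019,0,0.03,0,0,0,-1, 0.034,0,0.036,0,0,0,-1, 0.048,0,0.043,0,0,0,-1, 0.062,0,0.051,0,0,0,-1, 0.075,0,0.06,0,0,0,-1, 0.088,0,0.07,0,0,0,-1, 0.099,0,0.081,0,0,0,-1, 0.11,0,0.092,0,0,0,-1, 0.12,0,0.104,0,0,0,-1, 0.129,0,0.117,0,0,0,-1, 0.136,0,0.128,0,0,0,-1, 0.142,0,0.138,0,0,0,-1]'
python3 lid.py
```

```text
time_s: 23.3
ee_pos: [0.5717, -0.1631, 0.2609]
eef_rot: [-3.14, 0.172, 2.482]
force: [1.0, 0.6, 0.2]
grip_width: 0.0003
grip_force: 0.0
time_s: 24.5
ee_pos: [0.5265, -0.1277, 0.1824]
eef_rot: [-3.141, 0.178, 2.483]
force: [-5.9, -0.6, 38.4]
grip_width: 0.0005
grip_force: 19.5
side 0.58 [317. 137. 370. 167.] 952
100 [308.  99. 343. 151.]
75 [315. 105. 352. 151.]
60 [315. 112. 360. 151.]
45 [315. 117. 366. 151.]
30 [315. 124. 370. 151.]
15 [315. 132. 373. 157.]
0 [315. 136. 373. 167.]
top 0.86 [362. 191. 421. 246.] 550
100 [385. 171. 437. 216.]
75 [385. 182. 425. 217.]
60 [378. 189. 419. 227.]
45 [371. 189. 419. 235.]
30 [365. 189. 419. 242.]
15 [361. 189. 419. 247.]
0 [358. 189. 419. 249.]
```

```bash
python3 -m pendant '[0,0,-0.02,0,0,0,-1, 0,0,-0.08,0,0,0,-1, 0,0,-0.16,0,0,0,-1, 0.05,0,-0.24,0,0,0,-1, 0.1,0,-0.3,0,0,0,-1, 0.2,0,-0.3,0,0,0,-1, 0.3,0,-0.3,0,0,0,-1, 0.3,0,-0.3,0,0,0,-1]'
python3 lid.py | grep -v '^[1-9]'
python3 - <<'E'
from h import *
for k in("top","side"):
    p=vision.camera(k)
    for n in("scoop","thread_spool","dye_bottle","wax_tin"):
        r=silhouettes(n,p)[:1]; print(k,n,[(round(q["score"],2),np.round(q["extent"])) for q in r])
    if k=="top":
        c,s=np.cos(MEL[2]),np.sin(MEL[2])
        for y in(.05,-.05):
            w=np.array([MEL[0]-c*.037-s*y,MEL[1]-s*.037+c*y,.1765]); print("bar shut px",proj(p,w).round(1))
        H=cv2.cvtColor(p["pixels"],cv2.COLOR_RGB2GRAY)[190:250,355:420]; ys,xs=np.nonzero(H<60); print("dark",len(xs),xs.mean()+355,ys.mean()+190,cv2.minAreaRect(np.c_[xs+355,ys+190].astype(np.float32)))
E
```

```text
time_s: 25.5
ee_pos: [0.3856, -0.0189, 0.3036]
eef_rot: [-3.142, 0.176, 2.485]
force: [0.3, 0.5, 0.5]
grip_width: 0.0004
grip_force: 0.0
side 0.78 [316. 136. 372. 166.] 1009
0 [315. 136. 373. 167.]
top 0.78 [359. 188. 420. 249.] 1866
0 [358. 189. 419. 249.]
top scoop [(0.73, array([241., 210., 295., 243.]))]
top thread_spool [(0.72, array([276., 152., 289., 170.]))]
top dye_bottle []
top wax_tin [(0.77, array([178., 212., 193., 223.]))]
bar shut px [[371.1 215. ]]
bar shut px [[395.8 235.6]]
dark 0 nan nan ((0.0, 0.0), (0.0, 0.0), 0.0)
side scoop [(0.58, array([327., 243., 367., 273.]))]
side thread_spool [(0.69, array([254., 233., 273., 257.]))]
side dye_bottle []
side wax_tin [(0.77, array([310., 344., 337., 370.]))]<stdin>:10: RuntimeWarning: Mean of empty slice.
  ret = ret.dtype.type(ret / rcount)
```

```bash
python3 -c "
from station import order; print(order.hand_in())"
```

```text
the job is handed in; nothing more can be done
None
```

The job is handed in at about 26 s: all four slugs were seen in the tank after tipping, the scoop is released in the tray and appears flat, and the lid is shut. The spool and tin have not moved; the dye bottle wasn't picked up by the network in the final check, but the arm never worked near it.

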